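# Move a slide carrier from the warmer to the reader dock

## Robot

A 7-joint arm with a two-finger parallel gripper is mounted at the origin on the work surface. World frame = base frame: x ahead of the robot, y to its left, z up, the work surface at z = 0. Lengths are in m, angles in rad, forces in N, time in s.
With the tool pointing down it reaches from about 0.35 to 0.9 m from the base axis. Payload 7.2 kg.
Tool frame: the origin (TCP) lies midway between the tips of the shut fingers; the grasp point (between the pads) lies 19 mm behind it (ctrl.tcp_to_grasp is the distance from the TCP to the grasp point, in m); z points along the fingers, x is the direction in which the jaws open and shut, and the axes are right-handed (so a half turn about z gives the same grasp; the last joint's range is limited). The gripper opens to 88 mm and grips with 3 to 60 N. Pads are 20 mm wide; open, the fingers measure 115 mm over their backs; the gripper's body (75 mm by 178 mm) begins 61 mm behind the grasp point.
Start: joints at [-1.41, 0.411, -0.013, 1.596, 0.006, 1.134, -0.082], TCP at [0.142, 0.609, 0.223] pointing down, gripper open.
Joint ranges: [-2.95, 2.95], [-0.29, 1.99], [-1.47, 1.44], [0.14, 2.54], [-1.03, 4.17], [0.13, 1.85], [-2.86, 2.86]. Speed limits (rad/s): [2.39, 2.39, 3.01, 3.01, 3.14, 3.14, 3.14].

## Interface

Orientations are given as a unit quaternion [x, y, z, w].
In Python, from bench import ctrl, optics, order gives the robot as it stands. Calls block until the motion is done:
- ctrl.move_pose(position, orientation): joint-space move of the TCP to a pose.
- ctrl.movel(position, frame=None, max_speed=0.15, contact_N=None): straight line of the TCP; frame=None keeps the orientation; max_speed is the mean speed in m/s. With contact_N (N) it stops when the force on the tool has changed by that much, and returns True; else False.
- ctrl.goto_joints(angles): joint-space move.
- ctrl.grip(opening): finger opening in m; the grip force is fixed at half the most; returns when the fingers have stopped.
- ctrl.wait(seconds).
- ctrl.solve_ik(position, orientation): joint angles nearest the present ones, or None.
- optics.capture(name): name is "scene" or "top" or "wrist"; returns a dict with "image" (420x560x3 uint8, red, green, blue), "z_map" (420x560 float32, m along the optical axis (not along the pixel's ray), 0 where there is no reading), "camera_matrix" (3x3 intrinsics, pixels), "xyz" and "attitude" of the camera in the world. Camera axes: x right, y up, looking along -z (the intrinsics and any distortion apply to the point x, -y, -z); pixel columns grow to the right and rows downward; lengths in m; the calibration is good to about 2 mm. A picture is of the moment at which its call begins.
A pose or a line that the arm cannot do raises ctrl.PlanningError and nothing moves.
- order.close_job(): hands the job in, once; it reports no verdict.
Readings, each from a call of its own:
- ctrl.read_clock(): time.
- ctrl.read_q(): joint angles.
- ctrl.read_joint_vel(): joint speeds.
- ctrl.read_joint_efforts(): joint torques, N m.
- ctrl.read_position(): TCP position.
- ctrl.read_eef_rot(): TCP orientation.
- ctrl.read_wrist_force(): force on the tool from outside, world axes, zero at the start.
- ctrl.read_wrist_torque(): the same for the moment, N m.
- ctrl.read_grip_width(): finger opening in m.
Only numpy, scipy, OpenCV 4.12 (cv2) and the standard library are available. Lean on these libraries where they do the work, as an engineer would, in place of code of your own. Each camera call takes 0.05 s, during which the arm holds its last target. There are 200 camera calls.

## Task

The flat steel slide carrier lies in the shallow lane of the slide warmer, where its sides cannot be gripped. Slide it out along the lane until its end overhangs the warmer's front edge, pinch that end by its two sides, lift the carrier away and slide it, the other end first, fully home against the stop of the reader dock, lying flat between the guides, then let go. Be gentle: touch down slowly so that no jolt or push on the carrier passes 40 N, drag it under light fingertip pressure (about 6 to 10 N: less slips, over 14 N scratches the lane), and leave the bottle, the dish and the small box on the warmer where they are.

Things in the scene. Friction and masses are not known exactly. Their poses are not given: they have to be found in the camera images.
- plate_mid (a point): centre (half-way up) of the slide carrier: a plain flat steel plate, 110 mm long (its x axis), 40 mm wide (y), 3 mm thick (z up), both ends alike. At the start it lies along the warmer's lane, its front end 4 to 10 mm behind the warmer's front edge, its back end 1 to 7 mm from the lane's closed back end: too narrow a gap for a finger.
- plate: the same slide carrier, about 0.1 kg (varies), sliding easily: its friction coefficient on the warmer and dock is about 0.2 (varies), that of fingertips on it is several times higher. Warmer, dock and carrier are rigid: touching down faster than about 10 mm/s jolts them beyond the permitted force; origin at the centre of its underside, axes as plate_mid
- warmer_edge (a point): middle of the lane at the warmer's front edge, at lane floor level (60 mm above the table). x points from the edge inwards along the lane, y across, z up. The lane is 44 mm wide, open at this edge, closed at x = 121 mm; its side strips (22 mm wide) and back strip are 3 mm high, level with the carrier's top. In front of the edge is free space down to the table.
- warmer: the slide warmer: fixed white block with black top, 240 mm deep (x), 280 mm wide (y), 60 mm high to the lane floor; origin at table level under warmer_edge, same axes
- dock_stop (a point): middle of the dock's bed (60 mm above the table) at the foot of the stop, a rigid upright face. x points into the dock towards the stop, y across, z up. The bed reaches from its open front edge at x = -70 mm to the stop at x = 0, so a carrier that is home has its centre at x = -55 mm and overhangs the front by 40 mm; in front is free space down to the table.
- dock: the reader dock: fixed grey bed 80 mm wide; two guides 6 mm high, 44 mm apart, flank it over the last 50 mm before the stop and flare to about 52 mm apart at the front edge. The stop is the front of a white housing, 120 mm wide, 130 mm deep, 12 mm higher than the bed. Origin at table level under the middle of the bed's front edge, axes as dock_stop
- bottle: white dropper bottle, 38 mm across, 95 mm high, standing on the warmer behind the lane to the side; origin at the centre of its foot; to be left alone
- dish: shallow glass dish, 60 mm across, 14 mm high, on the warmer behind the lane to the other side; origin at the centre of its foot; to be left alone
- slidebox: small cardboard slide box, 32 x 80 x 24 mm high, on the warmer behind the lane; origin at the centre of its foot; to be left alone
Things that resemble listed ones, but are neither listed nor needed, are in the scene too. Leave any blue or purple look-alike of the dock alone. Of the things shaped like the plate, the bare steel one is meant.

How it is judged:
By the outcome, as a careful person would: the job done as asked, in the order asked, and still so for the second after the job is handed in, with the robot touching nothing.
It also fails if it takes over 67 s, if anything falls off the work surface, if the arm or the gripper's body presses on something with over 40 N, if the wrist force passes 120 N, or if a joint passes its speed limit or range.

## Working session

There is one attempt and no reset: what is moved stays moved. The work goes in short steps, each a Python script; the robot and the scene stay as the last script left them, time stands still between calls to the robot, and variables do not carry over. Pictures are saved under pics/ and viewed, about 8 in all and at most 12, crops included, and the job is handed in when it is done.

```bash
ls; mkdir -p pics; python3 - <<'E'
from bench import ctrl,optics
import cv2,numpy as np
ims=[]
for n in ("scene","top"):
    c=optics.capture(n); np.savez('cap_'+n,**{k:np.asarray(v) for k,v in c.items()})
    print(n,c['xyz'],c['attitude'],c['camera_matrix'], [k for k in c])
    cv2.imwrite(f'pics/{n}.png',cv2.resize(c['image'][:,:,::-1],(784,588)))
print(ctrl.read_clock(),ctrl.read_eef_rot(),ctrl.tcp_to_grasp,ctrl.read_grip_width())
E
```

```text
pics
scene [1.23427254 0.00172698 0.99806154] [0.23526888 0.21805704 0.62471411 0.71192132] [[418.43999243   0.         274.34477706]
 [  0.         418.43999243 212.36734017]
 [  0.           0.           1.        ]] ['image', 'z_map', 'camera_matrix', 'xyz', 'attitude']
top [0.41154745 0.07396113 1.39816599] [-0.04397796  0.03713515  0.71389435 -0.69788378] [[546.29739528   0.         276.66175747]
 [  0.         546.29739528 216.89668182]
 [  0.           0.           1.        ]] ['image', 'z_map', 'camera_matrix', 'xyz', 'attitude']
0.1 [ 7.83207507e-01  6.21759996e-01 -5.17576298e-04  4.90372008e-04] 0.0187 0.0880312578541539
```

View pics/scene.png

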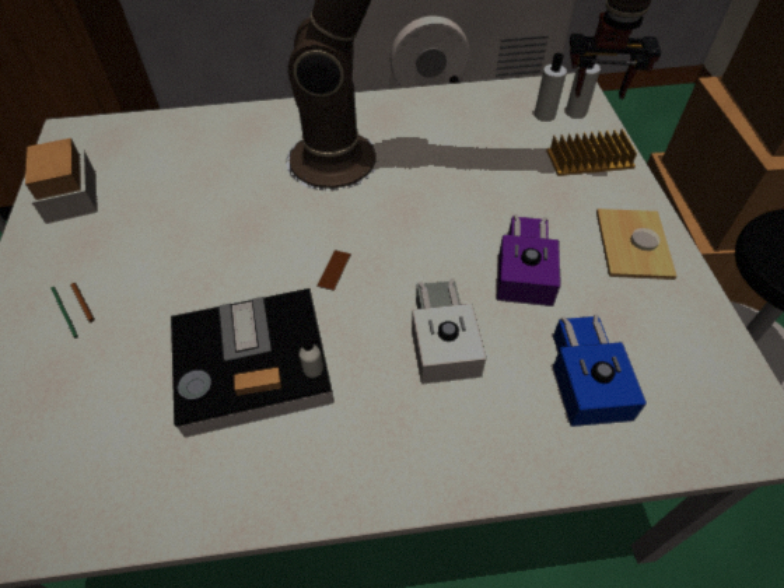

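View pics/top.png

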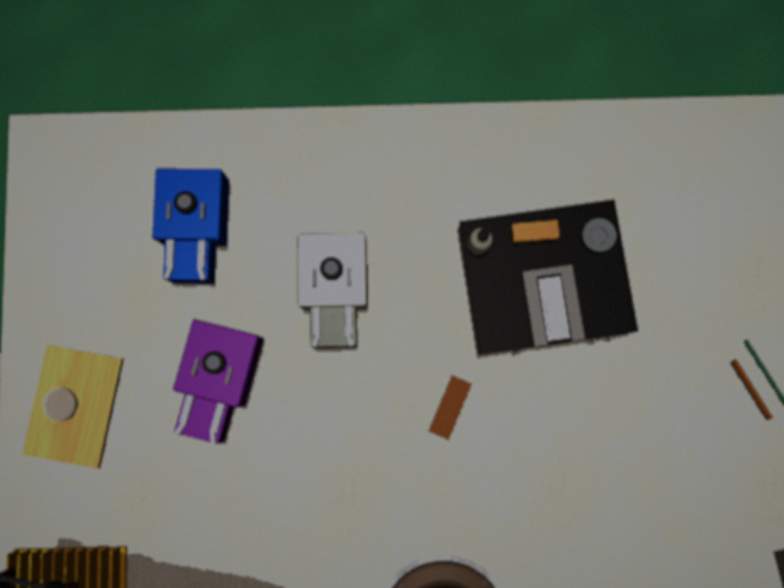

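The images show these candidates for the plate:
- Bare steel plate in the lane: top (553,308), scene (245,327).
- Brown plate on the table: top (450,407), which is a look-alike.

And these for the dock:
- White and grey dock: top (333,300), which is the one I want.
- Blue (190,225) and purple (215,380): both look-alikes.

Next I'll locate these roughly and take a close look with the wrist camera.

```bash
cat > h.py <<'E'
import numpy as np,cv2
from scipy.spatial.transform import Rotation as R
def ray(c,u,v,z):
    K=c['camera_matrix']; d=np.array([(u-K[0,2])/K[0,0],-(v-K[1,2])/K[1,1],-1.])
    d=R.from_quat(c['attitude']).apply(d); p=np.asarray(c['xyz']); return p+d*(z-p[2])/d[2]
def quat(yaw,tilt=0):
    """tool down, jaw axis at yaw from world x; tilt (rad) leans the body about the jaw axis"""
    x=np.array([np.cos(yaw),np.sin(yaw),0]); z=np.array([0,0,-1.]); y=np.cross(z,x)
    return (R.from_matrix(np.c_[x,y,z])*R.from_euler('x',tilt)).as_quat()
E
python3 - <<'E'
from h import *
from bench import ctrl,optics
c=dict(np.load('cap_top.npz'))
for n,u,v,z in [('plate',553,308,.063),('edge',560,344,.06),('platefrontL',545,341,.063),('blackFL',479,355,.063),('blackFR',637,331,.063),('bottle top',484,235,.155),('dish',599,234,.07),('box',535,231,.087),('dockfront',334,346,.06),('dockstop',333,307,.06),('stopL',299,304,.072),('stopR',365,307,.072)]:
    print(n,ray(c,u/1.4,v/1.4,z).round(3))
E=ray(c,560/1.4,344/1.4,.06)
q=quat(np.radians(77));
print(ctrl.solve_ik([E[0]+.0,E[1],.28],q))
ctrl.move_pose([E[0]-.03,E[1],.30],q)
w=optics.capture('wrist'); np.savez('cap_w1',**{k:np.asarray(v) for k,v in w.items()})
print(w['xyz'],w['attitude'],R.from_quat(w['attitude']).as_matrix().round(2),ctrl.read_position(),ctrl.read_clock())
cv2.imwrite('pics/w1.png',cv2.resize(w['image'][:,:,::-1],(784,588)))
E
```

```text
plate [ 0.551 -0.205  0.063]
edge [ 0.488 -0.215  0.06 ]
platefrontL [ 0.494 -0.188  0.063]
blackFL [ 0.472 -0.072  0.063]
blackFR [ 0.507 -0.349  0.063]
bottle top [ 0.665 -0.078  0.155]
dish [ 0.68 -0.29  0.07]
box [ 0.684 -0.175  0.087]
dockfront [0.493 0.18  0.06 ]
dockstop [0.562 0.181 0.06 ]
stopL [0.568 0.239 0.072]
stopR [0.56  0.124 0.072]
[-0.64514626  0.46614044  1.36069782  1.79138908 -0.47670301  1.2797801
  2.18233099]
[ 0.37913551 -0.19663621  0.46120568] [-0.1174507  -0.09379652  0.61613637  0.77316461] [[ 0.22 -0.93 -0.29]
 [ 0.97  0.21  0.07]
 [ 0.   -0.3   0.95]] [ 0.45839936 -0.21399929  0.29989286] 3.25
```

View pics/w1.png

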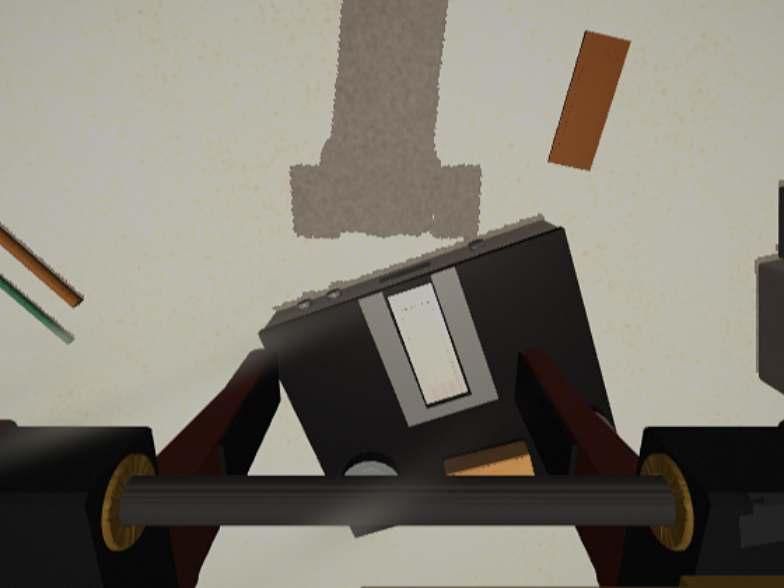

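The wrist view shows the bare steel plate in the lane with corners at about (388,298), (430,283), (469,393) and (427,406). The grey strips are around it and the warmer's front edge runs from (262,333) to (563,229). The brown plate lies separately at (590,100). Now I'll measure.

```bash
cat >> h.py <<'E'
def rect(c,mask,z,near):
    """largest contour near pixel -> world rectangle (centre, yaw of long side, sizes)"""
    cs,_=cv2.findContours(mask.astype(np.uint8),cv2.RETR_EXTERNAL,cv2.CHAIN_APPROX_NONE)
    cs=[k for k in cs if cv2.contourArea(k)>150 and cv2.pointPolygonTest(k,near,False)>=0]
    if not cs: return None
    P=np.array([ray(c,u,v,z)[:2] for u,v in cs[0][:,0]],np.float32)
    (x,y),(w,h),a=cv2.minAreaRect(P*1000); b=cv2.boxPoints(((x,y),(w,h),a))/1000
    L,S=(b[1]-b[0],b[2]-b[1])
    if np.linalg.norm(L)<np.linalg.norm(S): L,S=S,L
    if L[0]<0: L=-L
    return np.array([x,y])/1000,np.degrees(np.arctan2(L[1],L[0])),np.linalg.norm(L),np.linalg.norm(S)
E
python3 - <<'E'
from h import *
w=dict(np.load('cap_w1.npz')); t=dict(np.load('cap_top.npz'))
for n,c,pt in (('w',w,(428/1.4,345/1.4)),('t',t,(553/1.4,308/1.4))):
    g=cv2.cvtColor(c['image'],cv2.COLOR_RGB2GRAY)
    u,v=map(int,pt); print(n,'row',g[v,u-30:u+31].tolist())
    for th in (140,160,180): print(th,rect(c,g>th,.063,pt))
    print(' z',c['z_map'][v,u])
    # strips+plate+lane : >45
    for th in (50,60): print('lane',th,rect(c,(g>th)&(g<256),.063,pt))
    # warmer pose from hand-read corners
def e(c,*px): return [ray(c,u/1.4,v/1.4,z).round(4) for u,v,z in px]
print(e(w,(262,333,.063),(563,229,.063),(360,300,.063),(456,268,.063),(497,398,.063),(409,426,.063)))
print(e(w,(388,298,.063),(430,283,.063),(469,393,.063),(427,406,.063)))
E
```

```text
w row [124, 124, 124, 125, 124, 125, 125, 125, 125, 125, 127, 131, 60, 15, 154, 191, 186, 185, 184, 184, 185, 185, 185, 185, 185, 186, 185, 185, 185, 186, 185, 186, 185, 185, 185, 186, 185, 185, 185, 186, 186, 185, 183, 182, 184, 186, 189, 200, 10, 48, 131, 126, 124, 124, 123, 124, 123, 124, 123, 123, 123]
140 (array([ 0.5512973 , -0.20739346]), np.float32(6.2400002), np.float32(0.10916705), np.float32(0.03954638))
160 (array([ 0.55167761, -0.20720149]), np.float32(6.259323), np.float32(0.10758574), np.float32(0.03914373))
180 (array([ 0.55163519, -0.20731442]), np.float32(6.262564), np.float32(0.10747482), np.float32(0.038753357))
 z 0.43033427
lane 50 (array([ 0.55659338, -0.20699057]), np.float32(6.8869295), np.float32(0.13410407), np.float32(0.088735834))
lane 60 (array([ 0.5565896 , -0.20695865]), np.float32(6.88691), np.float32(0.13410407), np.float32(0.088671446))
t row [24, 25, 25, 26, 23, 22, 24, 25, 23, 22, 21, 27, 59, 89, 102, 105, 102, 103, 104, 101, 94, 83, 98, 128, 143, 145, 144, 147, 146, 146, 147, 145, 148, 146, 148, 146, 148, 145, 125, 88, 84, 99, 98, 96, 99, 97, 98, 95, 84, 49, 22, 21, 19, 15, 21, 19, 18, 16, 18, 18, 17]
140 (array([0.52084705, 0.07821661]), np.float32(-89.90963), np.float32(1.2659441), np.float32(0.80918473))
160 None
180 None
 z 1.3417045
lane 50 (array([0.6047937 , 0.07692737]), np.float32(88.399536), np.float32(1.4077443), np.float32(1.0469875))
lane 60 (array([0.51480988, 0.07428741]), np.float32(88.890015), np.float32(1.4045559), np.float32(0.8589867))
[array([ 0.5074, -0.3481,  0.063 ]), array([ 0.4747, -0.0776,  0.063 ]), array([ 0.497 , -0.2562,  0.063 ]), array([ 0.4875, -0.17  ,  0.063 ]), array([ 0.6173, -0.1563,  0.063 ]), array([ 0.6281, -0.2418,  0.063 ])]
[array([ 0.5006, -0.2322,  0.063 ]), array([ 0.4956, -0.1941,  0.063 ]), array([ 0.6065, -0.1806,  0.063 ]), array([ 0.6111, -0.221 ,  0.063 ])]
```

```bash
cat >> h.py <<'E'
YAW=np.radians(6.9); D=np.array([np.cos(YAW),np.sin(YAW)]); N=np.array([-D[1],D[0]])
EDGE=np.array([.4900,-.2150])
def lane(s,t=0): return EDGE+s*D+t*N
E
python3 - <<'E'
from h import *
from bench import ctrl
print(ctrl.read_q().round(2))
for nm,p,z in [('press',lane(.062),.07),('end',lane(.02),.07),('grip',lane(-.024),.05),('dock',np.array([.44,.18]),.06),('dockhi',np.array([.40,.18]),.12)]:
    for y in (90,-90):
        q=ctrl.solve_ik([*p,z],quat(np.radians(y)+(0.12 if nm!='dock' else 0)))
        print(nm,y,None if q is None else np.round(q,2))
print(ctrl.read_wrist_force())
E
```

```text
[ 0.35  0.15 -0.01  1.77  0.    1.23  1.68]
press 90 [ 0.32  0.52 -0.06  1.83  0.04  0.79  1.93]
press -90 [ 0.02  0.54  0.35  1.85 -0.25  0.8  -0.95]
end 90 [ 0.35  0.47 -0.05  1.92  0.03  0.75  1.97]
end -90 [ 0.05  0.49  0.34  1.94 -0.23  0.75 -0.93]
grip 90 [ 0.38  0.45 -0.04  2.02  0.03  0.67  2.01]
grip -90 [ 0.09  0.46  0.32  2.04 -0.23  0.67 -0.89]
dock 90 [-0.1   0.43 -0.47  2.08  0.3   0.7   0.8 ]
dock -90 [-0.47  0.38 -0.02  2.11  0.01  0.65 -2.07]
dockhi 90 [-0.09  0.27 -0.51  2.12  0.18  0.8   0.98]
dockhi -90 [-0.35  0.24 -0.21  2.13  0.07  0.78 -2.05]
[ 0.18685691 -0.06400551  0.05082841]
```

```bash
python3 - <<'E'
from h import *
from bench import ctrl
ctrl.grip(0.0)
q=quat(YAW+np.pi/2); p=lane(.062)
ctrl.move_pose([*p,.12],q)
ctrl.movel([*p,.072],max_speed=.06)
print(ctrl.read_position(),ctrl.read_wrist_force(),ctrl.read_grip_width())
print(ctrl.movel([*p,.058],max_speed=.004,contact_N=3))
for i in range(3): print(ctrl.read_position(),ctrl.read_wrist_force(),ctrl.read_clock()); ctrl.wait(.15)
E
```

```text
[ 0.55181616 -0.20760886  0.07221909] [-0.04293831 -0.17903104  0.53034698] 0.0003222009139996807
True
[ 0.55156648 -0.20752309  0.06345489] [-0.37063627  0.16768974  5.74692554] 8.425
[ 0.5515248  -0.20755221  0.06343456] [-1.62380773  0.0292755   5.71576196] 8.575
[ 0.55154824 -0.2075593   0.06344994] [-0.3726056  -0.30611591  5.30673106] 8.725
```

```bash
python3 - <<'E'
from h import *
from bench import ctrl
F0=.4
def fz(n=4):
    v=[]
    for _ in range(n): v.append(ctrl.read_wrist_force()[2]); ctrl.wait(.03)
    return np.mean(v)-F0
p=lane(.062); z=ctrl.read_position()[2]-.0002
for i in range(8):
    ctrl.movel([*p,z],max_speed=.004); f=fz(); print('z',round(z,5),ctrl.read_position()[2].round(5),f.round(2))
    if 7<f<9.5: break
    z-=float(np.clip((8-f)*.00004,-.0004,.0002))
if 6.5<f<11:
  s=.062
  while s>.0175:
    s-=.004
    ctrl.movel([*lane(s),z],max_speed=.02); 
    w=ctrl.read_wrist_force(); f=fz(3); print(round(s,3),round(z,5),w.round(1),f.round(2))
    if f>12.5 or f<2: print('stop');break
    z-=float(np.clip((8-f)*.00004,-.0002,.0002))
print(ctrl.read_position(),ctrl.read_clock())
E
```

```text
z 0.06326 0.06346 4.67
z 0.06312 0.06347 5.85
z 0.06304 0.06345 7.14
0.058 0.06304 [-0.9  0.2  5.8] 5.15
0.054 0.06292 [0.7 0.1 7.1] 6.16
0.05 0.06285 [ 1.3 -0.3  7.3] 6.79
0.046 0.0628 [-0.4  0.2  8. ] 7.26
0.042 0.06277 [-0.1  0.5  7.8] 6.95
0.038 0.06273 [0.1 0.8 7.6] 6.77
0.034 0.06268 [0.4 0.  7.1] 7.63
0.03 0.06267 [0.8 0.1 8.1] 7.54
0.026 0.06265 [ 0.4 -0.7  7.3] 7.56
0.022 0.06263 [-0.2  0.2  7.9] 8.26
0.018 0.06264 [-0.4  0.3  7.8] 7.71
0.014 0.06263 [ 1.1 -0.2  7.3] 7.67
[ 0.50473853 -0.21365123  0.06340502] 15.5083
```

```bash
python3 - <<'E'
from h import *
from bench import ctrl,optics
q=quat(YAW+np.pi/2); p=ctrl.read_position()
ctrl.movel([p[0],p[1],.075],max_speed=.02)
ctrl.move_pose([*lane(-.024),.26],q)
ctrl.grip(.06)
c=optics.capture('wrist'); np.savez('cap_w2',**{k:np.asarray(v) for k,v in c.items()})
cv2.imwrite('pics/w2.png',cv2.resize(c['image'][:,:,::-1],(784,588)))
g=cv2.cvtColor(c['image'],cv2.COLOR_RGB2GRAY)
K=c['camera_matrix']; P=np.array([*lane(.02),.063])-c['xyz']; P=R.from_quat(c['attitude']).inv().apply(P); uv=(K[0,2]-K[0,0]*P[0]/P[2],K[1,2]+K[1,1]*P[1]/P[2]); print(uv)
for th in (140,160,180): print(rect(c,g>th,.063,uv))
print(ctrl.read_clock(),ctrl.read_wrist_force())
E
```

```text
(np.float64(284.43726845692856), np.float64(222.99964534467105))
(array([ 0.51563135, -0.21178879]), np.float32(6.112266), np.float32(0.08790301), np.float32(0.038653456))
(array([ 0.5150238 , -0.21199936]), np.float32(6.1120963), np.float32(0.0866498), np.float32(0.038363826))
(array([ 0.51556982, -0.21195894]), np.float32(6.112081), np.float32(0.08555531), np.float32(0.03832794))
18.1333 [-0.26762566 -0.15418984  0.16354047]
```

View pics/w2.png

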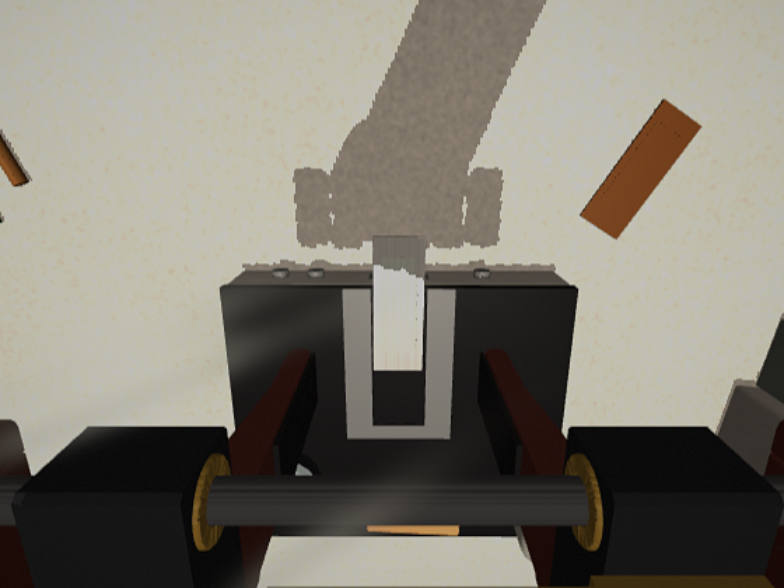

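The plate now overhangs the front edge (top at row ~287). Its front end is at row 236, its back end at row 370, and it spans columns 373–425. The knobs on the warmer's front are well clear of the fingers.

```bash
python3 - <<'E'
from h import *
from bench import ctrl
c=dict(np.load('cap_w2.npz'))
C=np.array([ray(c,u/1.4,v/1.4,.063)[:2] for u,v in ((373,236),(425,236),(424,370),(374,370))])
f=C[:2].mean(0);b=C[2:].mean(0);d=b-f
print('front',f,'back',b,'len',np.linalg.norm(d),'yaw',np.degrees(np.arctan2(d[1],d[0])))
for n,x in(('f',f),('b',b)): print(n,'lane s,t',(x-EDGE)@D,(x-EDGE)@N)
e=[ray(c,u/1.4,v/1.4,.063)[:2] for u,v in((343,289),(456,289))]; print('edge',[((x-EDGE)@D,(x-EDGE)@N) for x in e])
E
```

```text
front [ 0.44995735 -0.21932886] back [ 0.55927043 -0.20590831] len 0.11013382758119196 yaw 6.999272006566869
f lane s,t -0.04027268931460104 0.0005130922180092187
b lane s,t 0.0698609729566524 0.0007039125659924626
edge [(np.float64(0.0010470860051269054), np.float64(-0.04266783037768167)), (np.float64(0.0010043091340477279), np.float64(0.04460837980060037))]
```

```bash
python3 - <<'E'
from h import *
from bench import ctrl,optics
p=lane(-.0255,.0006)
ctrl.movel([*p,.09],max_speed=.12)
ctrl.movel([*p,.0430],max_speed=.04,contact_N=5)
print(ctrl.read_position(),ctrl.read_wrist_force())
ctrl.grip(.043); print(ctrl.read_grip_width(),ctrl.read_wrist_force())
ctrl.grip(.037)
print(ctrl.read_grip_width(),ctrl.read_wrist_force(),ctrl.read_position())
ctrl.movel([*p,.047],max_speed=.01); print(ctrl.read_wrist_force(),ctrl.read_grip_width())
ctrl.movel([*p,.13],max_speed=.06)
print(ctrl.read_wrist_force(),ctrl.read_grip_width(),ctrl.read_clock())
E
```

```text
[ 0.46481228 -0.21758507  0.0432653 ] [ 0.13725365 -0.01753258 -0.81165389]
0.04292669762941826 [ 0.5959139   0.45488812 -0.10572359]
0.03954433236078893 [-0.56085103 -0.08044195  0.29955107] [ 0.46459918 -0.21745003  0.04299472]
[ 0.5405163  -0.60159182 -0.50552596] 0.03922568624548433
[-0.06952353 -0.78761489  0.47944021] 0.03946530099288164 23.85
```

```bash
python3 - <<'E'
from h import *
from bench import ctrl,optics
p=lane(-.0255,.0006)
ctrl.movel([p[0]-.06,p[1],.16],max_speed=.15)
ctrl.move_pose([.375,.18,.13],quat(np.radians(88)))
print(ctrl.read_position(),ctrl.read_q().round(2),ctrl.read_grip_width(),ctrl.read_wrist_force(),ctrl.read_clock())
for n in('wrist','top','scene'):
    c=optics.capture(n); np.savez('cap_d'+n,**{k:np.asarray(v) for k,v in c.items()})
    im=c['image'][:,:,::-1]
    if n=='top': im=im[140:300,170:330]; im=cv2.resize(im,(600,600),interpolation=cv2.INTER_CUBIC); T=im
    elif n=='wrist': cv2.imwrite('pics/dw.png',cv2.resize(im,(784,588)))
cv2.imwrite('pics/dt.png',T)
E
```

```text
[0.37546728 0.1793499  0.12984171] [-0.16  0.21 -0.44  2.16  0.12  0.8   0.85] 0.03927556672179254 [ 0.83733597  0.1958061  -2.23914694] 25.9333
```

View pics/dw.png

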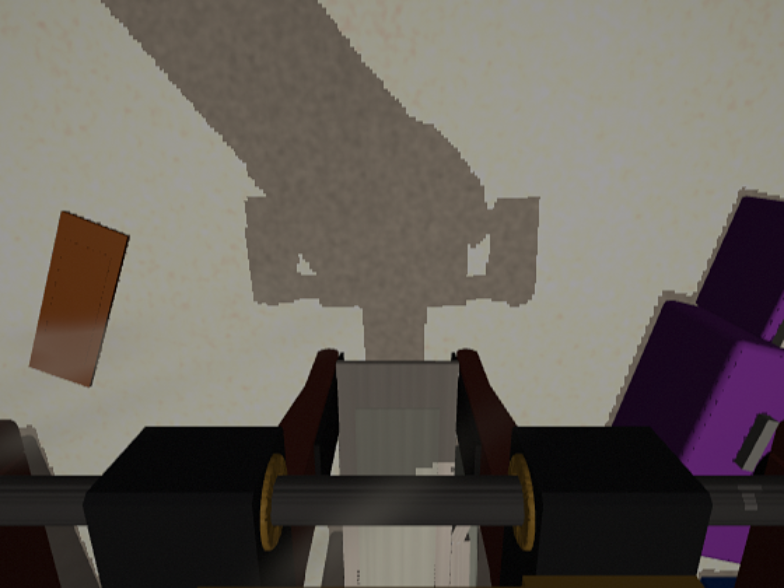

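View pics/dt.png

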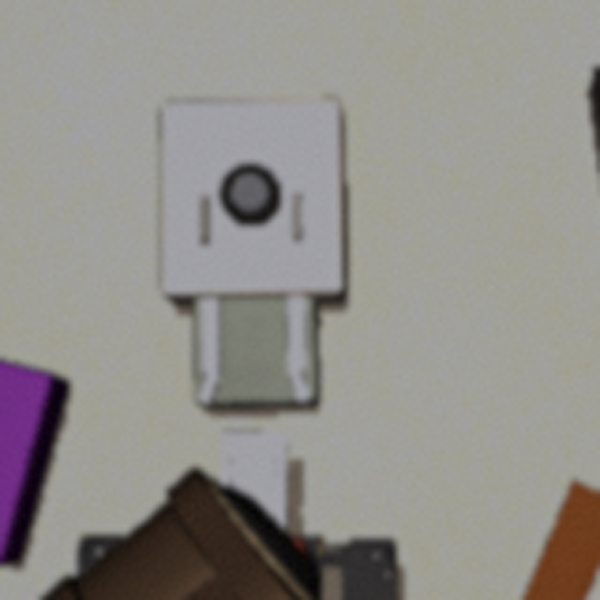

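The wrist view shows the plate gripped square: its end is at row 362, columns 338–458. The top crop shows the dock bed between the guides at columns 218–288, its front edge at row 403 and the stop at row 297. The plate's leading end is at (255,431). Next I'll get the plate's pose relative to the dock from this same image.

```bash
python3 - <<'E'
from h import *
c=dict(np.load('cap_dtop.npz')); im=c['image']
big=cv2.resize(im[140:300,170:330],(1280,1280),interpolation=cv2.INTER_CUBIC); S=8
g=cv2.GaussianBlur(cv2.cvtColor(big,cv2.COLOR_RGB2GRAY),(9,9),0).astype(float)
def px(X,Y): return 170+(X+.5)/S-.5, 140+(Y+.5)/S-.5
k=1280/600
def edges(Y,x0,x1,sg):   # strongest gradient position with sign
    d=np.gradient(g[int(Y)])[x0:x1]*sg; return x0+d.argmax()
L=[];Rr=[]
for Y in np.arange(305,362,4)*k:
    L.append(ray(c,*px(edges(Y,int(205*k),int(230*k),-1),Y),.063)); Rr.append(ray(c,*px(edges(Y,int(276*k),int(300*k),1),Y),.063))
L,Rr=np.array(L),np.array(Rr); M=(L+Rr)/2
print('gap',np.linalg.norm(L-Rr,axis=1).round(4))
for n,a in(('L',L),('R',Rr),('M',M)):
    s=np.polyfit(a[:,0],a[:,1],1); print(n,'yaw',np.degrees(np.arctan(s[0])).round(2),'y at x=.53',np.polyval(s,.53).round(4))
st=[];fr=[]
for X in np.arange(228,280,5)*k:
    col=g[:,int(X)]; d=np.gradient(col)
    a=int(285*k);b=int(315*k); st.append(ray(c,*px(X,a+(-d[a:b]).argmax()),.066)[0:2])
    a=int(390*k);b=int(415*k); fr.append(ray(c,*px(X,a+(-d[a:b]).argmax()),.06)[0:2])
st,fr=np.array(st),np.array(fr)
for n,a in(('stop',st),('front',fr)): print(n,a.mean(0).round(4),'slope deg',np.degrees(np.arctan(np.polyfit(a[:,1],a[:,0],1)[0])).round(2),a[:,0].round(4))
# housing sides
for x0,x1,n in((150,175,'hL'),(332,352,'hR')):
    a=np.array([ray(c,*px(int(x0*k)+np.abs(np.gradient(g[int(Y)])[int(x0*k):int(x1*k)]).argmax(),Y),.072) for Y in np.arange(110,285,8)*k]); s=np.polyfit(a[:,0],a[:,1],1); print(n,np.degrees(np.arctan(s[0])).round(2),np.polyval(s,.6).round(4),a[:,1].std())
zp=.1315+.017
pl=[ray(c,*px((edges(Y,int(215*k),int(235*k),1)+edges(Y,int(278*k),int(295*k),-1))/2,Y),zp) for Y in np.arange(436,478,5)*k]
print('plate mid pts',np.array(pl)[:,:2].round(4).tolist())
e=[ray(c,*px(X,int(420*k)+np.gradient(g[:,int(X)])[int(420*k):int(440*k)].argmax()),zp)[:2] for X in (235,245,255,265,275) for X in [X*k]]; print('end',np.array(e).round(4).tolist())
E
```

```text
gap [0.0462 0.0459 0.0455 0.0471 0.0489 0.0483 0.0464 0.0482 0.0482 0.0476
 0.0461 0.0473 0.047  0.0451 0.046 ]
L yaw -0.67 y at x=.53 0.2074
R yaw -1.07 y at x=.53 0.1606
M yaw -0.87 y at x=.53 0.184
stop [0.567  0.1825] slope deg 0.94 [0.5672 0.5671 0.567  0.5673 0.5669 0.5671 0.567  0.567  0.5663 0.5665
 0.5671]
front [0.496 0.184] slope deg 0.08 [0.4948 0.4962 0.4968 0.4967 0.4963 0.4962 0.4962 0.4958 0.4954 0.4962
 0.4959]
hL -0.43 0.2454 0.0005897263482577898
hR 0.02 0.1238 0.0017077588736915325
plate mid pts [[0.4684, 0.1802], [0.4653, 0.1781], [0.4623, 0.1796], [0.4592, 0.1768], [0.4562, 0.1785], [0.453, 0.1729], [0.45, 0.1735], [0.4471, 0.1788], [0.444, 0.1789]]
end [[0.4783, 0.1879], [0.4782, 0.1818], [0.478, 0.1757], [0.4779, 0.1696], [0.4777, 0.1635]]
```

```bash
python3 - <<'E'
from h import *
w=dict(np.load('cap_dwrist.npz')); t=dict(np.load('cap_dtop.npz')); s=dict(np.load('cap_dscene.npz'))
for z in (.147,.150,.153): print(z,ray(w,338/1.4,362/1.4,z).round(4),ray(w,458/1.4,362/1.4,z).round(4))
def pt(c,u,v):
    d=c['z_map'][v,u]; K=c['camera_matrix']; return (np.asarray(c['xyz'])+R.from_quat(c['attitude']).apply(d*np.array([(u-K[0,2])/K[0,0],-(v-K[1,2])/K[1,1],-1]))).round(4)
for v in (262,270,285,300): print('w',v,pt(w,284,v))
for v in (256,258,262,266): print('t',v,pt(t,238,v))
for v in(225,235,245): print('bed t',pt(t,238,v))
# scene crop
def proj(c,P):
    K=c['camera_matrix'];P=R.from_quat(c['attitude']).inv().apply(np.array(P)-c['xyz']);return K[0,2]-K[0,0]*P[0]/P[2],K[1,2]+K[1,1]*P[1]/P[2]
u,v=map(int,proj(s,[.48,.18,.1])); print(u,v)
cv2.imwrite('pics/ds.png',cv2.resize(s['image'][v-60:v+60,u-70:u+70,::-1],(700,600),interpolation=cv2.INTER_CUBIC))
E
```

```text
0.147 [0.3611 0.1597 0.147 ] [0.3625 0.1988 0.147 ]
0.15 [0.3597 0.1602 0.15  ] [0.3611 0.1985 0.15  ]
0.153 [0.3583 0.1606 0.153 ] [0.3596 0.1981 0.153 ]
w 262 [0.3622 0.1791 0.1498]
w 270 [0.3667 0.179  0.1487]
w 285 [0.3742 0.1787 0.149 ]
w 300 [0.3822 0.1784 0.1488]
t 256 [0.4678 0.1748 0.1487]
t 258 [0.4633 0.1748 0.1492]
t 262 [0.4541 0.1748 0.1514]
t 266 [0.4451 0.1753 0.147 ]
bed t [0.5484 0.1812 0.0567]
bed t [0.5236 0.1814 0.0578]
bed t [0.4989 0.1817 0.0588]
309 188
```

View pics/ds.png

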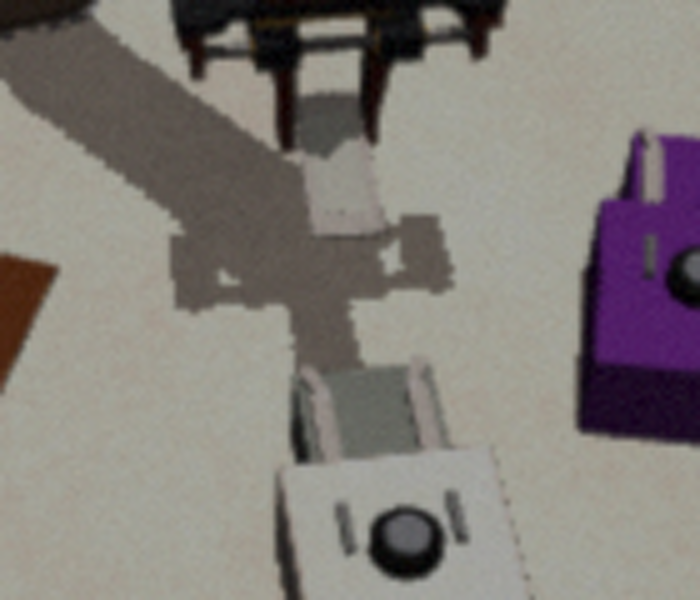

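```bash
python3 - <<'E'
from h import *
from bench import ctrl,optics
s=dict(np.load('cap_dscene.npz'))
r=lambda X,Y,z: ray(s,239+X/5-.4,128+Y/5-.4,z)[:2].round(4)
print('plate end',r(314,233,.149),r(383,233,.149),'guide inner stop',r(341,459,.063),r(418,452,.063),'flare',r(327,366,.066),r(410,363,.066))
# lower and close, then look again from top and scene
q=quat(np.radians(89.1))
ctrl.move_pose([.385,.184,.085],q); ctrl.movel([.385,.184,.060],max_speed=.05)
print(ctrl.read_position(),ctrl.read_clock())
A=[]
for n,(x,y,z) in (('top',(.51,.18,.06)),('scene',(.51,.18,.06))):
    c=optics.capture(n); np.savez('cap_e'+n,**{k:np.asarray(v) for k,v in c.items()})
    K=c['camera_matrix'];P=R.from_quat(c['attitude']).inv().apply(np.array([x,y,z])-c['xyz']);u,v=int(K[0,2]-K[0,0]*P[0]/P[2]),int(K[1,2]+K[1,1]*P[1]/P[2])
    print(n,u-28,v-42); A.append(cv2.resize(c['image'][v-42:v+42,u-28:u+28,::-1],(392,588),interpolation=cv2.INTER_CUBIC))
cv2.imwrite('pics/e.png',np.hstack(A))
E
```

```text
plate end [0.4675 0.1585] [0.4728 0.1959] guide inner stop [0.5593 0.1615] [0.5604 0.2046] flare [0.4952 0.1644] [0.4996 0.2117]
[0.38490641 0.18404589 0.05993025] 27.0417
top 210 198
scene 282 163
```

View pics/e.png

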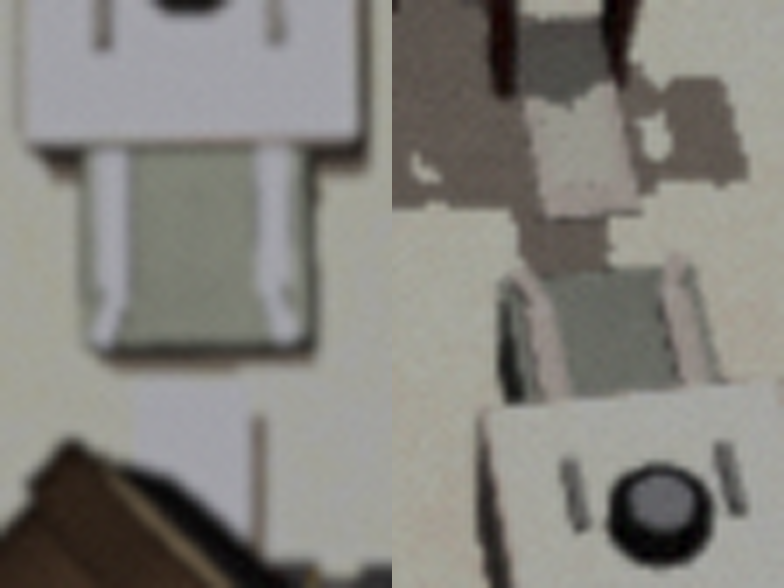

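Composite view. In the top half, the plate's end is at columns 135–247 (row ~382), the guides' inner faces are at 130 and 255 (rows 150–280), and the bed front is at row 347. The right half shows the plate's end at (545–637, 213), lined up with the flare at (520–680, 272). Now I'll cast rays for the relative offset.

```bash
python3 - <<'E'
from h import *
t=dict(np.load('cap_etop.npz')); s=dict(np.load('cap_escene.npz'))
T=lambda X,Y,z: ray(t,210+X/7-.43,198+Y/7-.43,z)[:2].round(4)
S=lambda X,Y,z: ray(s,282+(X-392)/7-.43,163+Y/7-.43,z)[:2].round(4)
print('top plate',T(135,385,.079),T(247,385,.079)); 
for Y in(155,270): a,b=T(130,Y,.065),T(255,Y,.065);print('guides',a,b,(a+b)/2)
a,b=T(25,140,.072),T(362,145,.072);print('stop corners',a,b,(a+b)/2, 'front',T(192,347,.06))
a,b=S(545,216,.079),S(637,211,.079);print('scene plate',a,b,(a+b)/2)
for p,q in (((568,395),(686,385)),((553,305),(668,297))): a,b=S(*p,.063),S(*q,.063);print('scene guides',a,b,(a+b)/2)
print('stop corners',S(480,410,.072),'expected plate end',np.array([.3849,.1840])+.0952*np.array([np.cos(-.0157),np.sin(-.0157)]))
E
```

```text
top plate [0.4798 0.2024] [0.4789 0.1637]
guides [0.5612 0.2046] [0.5602 0.1607] [0.5607  0.18265]
guides [0.5207 0.205 ] [0.5197 0.1613] [0.5202  0.18315]
stop corners [0.5665 0.2405] [0.562  0.1228] [0.56425 0.18165] front [0.4936 0.1841]
scene plate [0.4785 0.165 ] [0.4811 0.2027] [0.4798  0.18385]
scene guides [0.5579 0.1615] [0.5595 0.2087] [0.5587 0.1851]
scene guides [0.5123 0.1632] [0.5146 0.2102] [0.51345 0.1867 ]
stop corners [0.5669 0.1246] expected plate end [0.48008827 0.18250542]
```

```bash
cat >> h.py <<'E'
DY=np.radians(-1.0)
def dk(x,dy=0): return [x,.1834+.01746*(.54-x)+dy]
E
python3 - <<'E'
from h import *
from bench import ctrl
q=quat(DY+np.pi/2)
def st(m): print(m,ctrl.read_position().round(4),ctrl.read_wrist_force().round(2),round(ctrl.read_clock(),2))
ctrl.movel([*dk(.385),.047],frame=q,max_speed=.03); st('pre')
r=ctrl.movel([*dk(.425),.0465],max_speed=.025,contact_N=5); st(('in',r))
if not r:
    ctrl.wait(.3); st('f')
    r=ctrl.movel([*dk(.425),.040],max_speed=.003,contact_N=2.5); st(('down',r)); ctrl.wait(.2); st('')
E
```

```text
pre [0.3849 0.1861 0.0468] [ 0.15  1.08 -0.58] 27.73
('in', False) [0.4249 0.1854 0.0465] [ 0.26  0.5  -0.63] 29.48
f [0.425  0.1854 0.0465] [ 0.56  0.35 -2.38] 29.78
('down', True) [0.4251 0.1855 0.041 ] [ 1.51 -0.05  1.69] 31.4
 [0.4248 0.1853 0.0408] [ 0.8  -0.01  1.69] 31.6
```

```bash
python3 - <<'E'
from h import *
from bench import ctrl,optics
def st(m): print(m,ctrl.read_position().round(4),ctrl.read_wrist_force().round(2),round(ctrl.read_clock(),2))
z=.0409
r=False
for x in(.435,.445,.455):
    r=ctrl.movel([*dk(x),z],max_speed=.012,contact_N=5); st((x,r))
    if r: break
if not r:
    r=ctrl.movel([*dk(.477),z],max_speed=.006,contact_N=4); st(('stop',r))
    ctrl.wait(.2); st('')
A=[]
for n in('top','scene'):
    c=optics.capture(n); np.savez('cap_f'+n,**{k:np.asarray(v) for k,v in c.items()})
    u0,v0=(210,198) if n=='top' else (282,163)
    A.append(cv2.resize(c['image'][v0:v0+84,u0:u0+56,::-1],(392,588),interpolation=cv2.INTER_CUBIC))
cv2.imwrite('pics/f.png',np.hstack(A))
E
```

```text
(0.435, False) [0.4351 0.1853 0.041 ] [-0.06 -0.15  2.4 ] 32.62
(0.445, False) [0.4452 0.1851 0.0409] [ 0.93 -0.2   2.58] 33.61
(0.455, False) [0.4552 0.1849 0.041 ] [-0.03 -0.2   3.35] 34.59
('stop', True) [0.4689 0.1847 0.041 ] [-0.6  -0.25  5.22] 36.79
 [0.4689 0.1847 0.041 ] [-0.44 -0.31  5.23] 36.99
```

View pics/f.png

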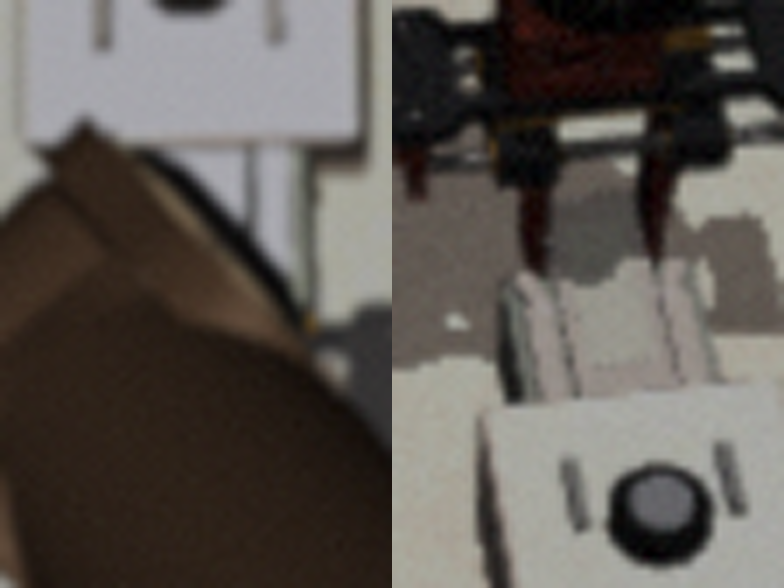

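The plate is between the guides and near the stop, hidden in part by the arm in the top view. The x force is still small and the stop trigger may have come from growing down-force. I'll relieve that and press lightly on towards the stop.

```bash
python3 - <<'E'
from h import *
from bench import ctrl,optics
def st(m): print(m,ctrl.read_position().round(4),ctrl.read_wrist_force().round(2),round(ctrl.read_clock(),2))
p=ctrl.read_position(); z=p[2]+.0001
ctrl.movel([*dk(p[0]),z],max_speed=.004); ctrl.wait(.1); st('relief')
for i in range(8):
    p=ctrl.read_position()
    r=ctrl.movel([*dk(p[0]+.001),z],max_speed=.004,contact_N=4); st(r)
    ctrl.wait(.05)
    f=ctrl.read_wrist_force()
    if f[0]<-4: break
c=optics.capture('wrist')
for v in (256,262,270,280,290,300,310,322,330):
    d=c['z_map'][v,284]; K=c['camera_matrix']
    print(v,(np.asarray(c['xyz'])+R.from_quat(c['attitude']).apply(d*np.array([(284-K[0,2])/K[0,0],-(v-K[1,2])/K[1,1],-1]))).round(4))
E
```

```text
relief [0.4689 0.1847 0.0412] [-0.91  0.39  4.39] 37.44
True [0.4688 0.1847 0.041 ] [-1.41 -0.38  4.89] 37.73
False [0.4689 0.1846 0.041 ] [-2.92  0.73  5.65] 38.19
256 [0.4544 0.1842 0.0572]
262 [0.4562 0.1842 0.0599]
270 [0.4601 0.1841 0.06  ]
280 [0.465  0.184  0.0603]
290 [0.4703 0.1839 0.0601]
300 [0.4747 0.1839 0.0615]
310 [0.4801 0.1838 0.0614]
322 [0.486  0.1837 0.0622]
330 [0.4906 0.1836 0.062 ]
```

The plate is at the stop: x no longer advances and −x force builds. But the depth profile rises ~2 mm over 30 mm, so the plate has pitched about 4.5° in the pads with its inner end raised. Letting go now would drop that end, so I'll back off slightly and pitch the tool to lay it flat gently.

```bash
cat >> h.py <<'E'
def pitched(gx,gz,th):
    """grasp point at (gx, dock line, gz), tool pitched by th (deg) so the leading end goes down"""
    q=R.from_euler('y',th,degrees=True)*R.from_quat(quat(DY+np.pi/2)); d=q.apply([0,0,1])
    return np.array([*dk(gx),gz])+.0187*d, q.as_quat()
def prof(c,us=(284,)):
    K=c['camera_matrix']; out=[]
    for v in range(255,345,3):
        d=c['z_map'][v,284]; out.append(np.asarray(c['xyz'])+R.from_quat(c['attitude']).apply(d*np.array([(284-K[0,2])/K[0,0],-(v-K[1,2])/K[1,1],-1])))
    return np.array(out)
E
python3 - <<'E'
from h import *
from bench import ctrl,optics
def st(m): print(m,ctrl.read_position().round(4),ctrl.read_wrist_force().round(2),ctrl.read_wrist_torque().round(3),round(ctrl.read_clock(),2))
p=ctrl.read_position(); ctrl.movel([*dk(p[0]-.0015),p[2]+.0001],max_speed=.006); st('back')
gx=p[0]-.0015; g0=p[2]+.0187
for th,dz in ((1.5,.0009),(3,.0017),(3.8,.0020)):
    P,q=pitched(gx,g0+dz,th)
    r=ctrl.movel(P,frame=q,max_speed=.0025,contact_N=6); ctrl.wait(.1); st((th,r))
    if r: break
a=prof(optics.capture('wrist')); print(a[::2,[0,2]].round(4).tolist())
E
```

```text
back [0.4676 0.1847 0.0411] [0.61 0.07 3.73] [-0.002 -0.253 -0.021] 38.84
(1.5, False) [0.4668 0.1847 0.0418] [-0.16  0.17  3.  ] [ 0.101 -0.034 -0.007] 39.41
(3, False) [0.4665 0.1846 0.0427] [0.21 0.71 3.16] [ 0.04  -0.183 -0.049] 39.98
(3.8, False) [0.4661 0.1846 0.0429] [ 0.12 -0.5   0.17] [ 0.012 -0.23  -0.043] 40.36
[[0.4755, -0.0012], [0.4545, 0.0618], [0.4567, 0.0634], [0.4602, 0.0621], [0.4634, 0.0616], [0.4657, 0.063], [0.4691, 0.0623], [0.4722, 0.0621], [0.4752, 0.0622], [0.4783, 0.0622], [0.4812, 0.0626], [0.485, 0.0616], [0.4873, 0.0629], [0.4902, 0.0633], [0.4447, 0.1361]]
```

```bash
cat >> h.py <<'E'
def zs(c,us,vs):
    K=c['camera_matrix'];o=[]
    for u in us:
        for v in vs: o.append((np.asarray(c['xyz'])+R.from_quat(c['attitude']).apply(c['z_map'][v,u]*np.array([(u-K[0,2])/K[0,0],-(v-K[1,2])/K[1,1],-1]))))
    return np.median(o,0).round(4)
def slope(c):
    K=c['camera_matrix'];o=[]
    for u in range(272,296,2):
        for v in range(262,335,2): o.append((np.asarray(c['xyz'])+R.from_quat(c['attitude']).apply(c['z_map'][v,u]*np.array([(u-K[0,2])/K[0,0],-(v-K[1,2])/K[1,1],-1]))))
    o=np.array(o); o=o[(abs(o[:,2]-.062)<.005)]; k=np.polyfit(o[:,0],o[:,2],1); return np.degrees(np.arctan(k[0])).round(2),len(o),np.polyval(k,.47).round(4)
E
python3 - <<'E'
from h import *
from bench import ctrl,optics
def st(m): print(m,ctrl.read_position().round(4),ctrl.read_wrist_force().round(2),ctrl.read_wrist_torque().round(3),round(ctrl.read_clock(),2))
def look():
    print('slope',slope(optics.capture('wrist')))
    t=optics.capture('top'); print('inner plate',zs(t,range(239,244),range(221,226)),'housing',zs(t,range(222,255),range(208,215)),'guide',zs(t,range(249,252),range(221,232)))
look()
p=ctrl.read_position(); 
q=R.from_quat(ctrl.read_eef_rot()); d=q.apply([0,0,1]); G=p-.0187*d; print('G',G.round(4))
for th,dz in ((4.5,.0002),(5.2,.0004)):
    P,qq=pitched(G[0],G[2]+dz,th)
    r=ctrl.movel(P,frame=qq,max_speed=.0012,contact_N=4); ctrl.wait(.1); st((th,r)); 
    if r: break
look()
E
```

```text
slope (np.float64(0.54), 444, np.float64(0.0624))
inner plate [0.5094 0.1429 0.471 ] housing [0.573  0.1625 0.0775] guide [0.5097 0.1324 0.4127]
G [0.4673 0.1846 0.0616]
(4.5, False) [0.4659 0.1847 0.0431] [0.57 0.11 0.98] [ 0.013 -0.271  0.008] 40.88
(5.2, False) [0.4658 0.1847 0.0434] [0.81 0.07 0.45] [ 0.006 -0.299  0.006] 41.23
slope (np.float64(0.11), 438, np.float64(0.0629))
inner plate [0.5092 0.1427 0.4731] housing [0.5379 0.1574 0.4289] guide [0.5054 0.1292 0.4704]
```

```bash
python3 - <<'E'
from h import *
from bench import ctrl,optics
def st(m): print(m,ctrl.read_position().round(4),ctrl.read_wrist_force().round(2),ctrl.read_wrist_torque().round(3),round(ctrl.read_clock(),2))
p=ctrl.read_position(); st('0')
r=ctrl.movel(p-[0,0,.0006],max_speed=.002,contact_N=2); ctrl.wait(.1); st(('down',r))
z=ctrl.read_position()[2]
for i in range(8):
    p=ctrl.read_position(); t=p+[.0008,-.00001,0]; t[2]=z
    ctrl.movel(t,max_speed=.003,contact_N=5); ctrl.wait(.05); st(i)
    if ctrl.read_wrist_force()[0]<-2.5: break
ctrl.wait(.1); print('slope',slope(optics.capture('wrist')),slope(optics.capture('wrist')))
E
```

```text
0 [0.4657 0.1847 0.0434] [ 0.61 -0.11  1.11] [ 0.008 -0.277 -0.008] 41.33
('down', True) [0.4657 0.1847 0.0428] [-1.29  0.27  5.02] [-0.076 -0.006  0.064] 41.72
0 [0.4664 0.1847 0.0428] [-1.73  0.33  4.71] [ 0.044  0.146 -0.027] 42.24
1 [0.4669 0.1847 0.0427] [-1.73 -0.8   5.27] [0.051 0.273 0.009] 42.67
2 [0.467  0.1847 0.0427] [-4.55  0.58  5.56] [0.03  0.601 0.012] 43.06
slope (np.float64(0.5), 442, np.float64(0.0623)) (np.float64(0.61), 441, np.float64(0.0623))
```

```bash
python3 - <<'E'
from h import *
from bench import ctrl,optics
def st(m): print(m,ctrl.read_position().round(4),ctrl.read_wrist_force().round(2),ctrl.read_wrist_torque().round(3),ctrl.read_grip_width().round(4),round(ctrl.read_clock(),2))
p=ctrl.read_position(); G=p-.0187*R.from_quat(ctrl.read_eef_rot()).apply([0,0,1])
P,q=pitched(G[0]+.0002,G[2]+.0004,5.8)
ctrl.movel(P,frame=q,max_speed=.0015,contact_N=6); ctrl.wait(.15); st('relief')
print('slope',slope(optics.capture('wrist')),slope(optics.capture('wrist')))
E
```

```text
Traceback (most recent call last):
AttributeError: 'float' object has no attribute 'round'
```

```bash
python3 - <<'E'
from h import *
from bench import ctrl,optics
print(ctrl.read_position().round(4),ctrl.read_wrist_force().round(2),ctrl.read_clock())
c=optics.capture('wrist');print('slope',slope(c),slope(optics.capture('wrist')))
E
```

```text
[0.4668 0.1845 0.0429] [-2.69  0.07  0.61] 43.825
slope (np.float64(0.25), 444, np.float64(0.0624)) (np.float64(0.43), 444, np.float64(0.0624))
```

```bash
python3 - <<'E'
from h import *
from bench import ctrl,optics
w=dict(np.load('cap_w2.npz')); K=w['camera_matrix']
o=np.array([np.asarray(w['xyz'])+R.from_quat(w['attitude']).apply(w['z_map'][v,u]*np.array([(u-K[0,2])/K[0,0],-(v-K[1,2])/K[1,1],-1])) for u in range(272,298,2) for v in range(175,260,2)])
o=o[abs(o[:,2]-.062)<.006]; print('flat ref',np.degrees(np.arctan(np.polyfit(o[:,0],o[:,2],1)[0])),len(o),o[:,2].mean())
def st(m): print(m,ctrl.read_position().round(4),ctrl.read_wrist_force().round(2),ctrl.read_wrist_torque().round(3),round(ctrl.read_clock(),2))
st('');p=ctrl.read_position(); G=p-.0187*R.from_quat(ctrl.read_eef_rot()).apply([0,0,1])
for th,dz in((6.3,.0002),(6.8,.0004)):
    P,q=pitched(G[0],G[2]+dz,th); P[1]=p[1]
    ctrl.movel(P,frame=q,max_speed=.001,contact_N=6); ctrl.wait(.15); st(th)
    print('slope',[slope(optics.capture('wrist'))[0] for _ in range(3)])
E
```

```text
flat ref 0.014579057386262048 557 0.062321014064510405
 [0.4668 0.1846 0.043 ] [-1.3  -0.26  0.76] [-0.001  0.259  0.031] 43.92
6.3 [0.4666 0.1845 0.0432] [-1.97 -0.12 -0.3 ] [-0.056  0.161  0.001] 44.36
slope [np.float64(0.08), np.float64(0.18), np.float64(0.32)]
6.8 [0.4665 0.1846 0.0434] [-2.54 -0.25  0.19] [0.041 0.131 0.025] 44.91
slope [np.float64(0.14), np.float64(0.05), np.float64(0.25)]
```

```bash
python3 - <<'E'
from h import *
from bench import ctrl,optics
def st(m): print(m,ctrl.read_position().round(4),ctrl.read_wrist_force().round(2),round(ctrl.read_clock(),2))
ctrl.grip(.060); st('open')
p=ctrl.read_position()
ctrl.movel([p[0]-.004,p[1],.075],max_speed=.05); st('up')
ctrl.movel([p[0]-.05,p[1],.24],max_speed=.15)
A=[]
for n in('top','scene'):
    c=optics.capture(n); np.savez('cap_g'+n,**{k:np.asarray(v) for k,v in c.items()})
    u0,v0=(210,198) if n=='top' else (282,163)
    A.append(cv2.resize(c['image'][v0:v0+84,u0:u0+56,::-1],(392,588),interpolation=cv2.INTER_CUBIC))
cv2.imwrite('pics/g.png',np.hstack(A)); st('end')
E
```

```text
open [0.4665 0.1846 0.0434] [ 0.58 -0.69  0.53] 45.6
up [0.4625 0.1845 0.075 ] [-0.39  0.88 -0.9 ] 46.38
end [0.4163 0.1844 0.2392] [ 0.54 -0.19  0.98] 47.77
```

View pics/g.png

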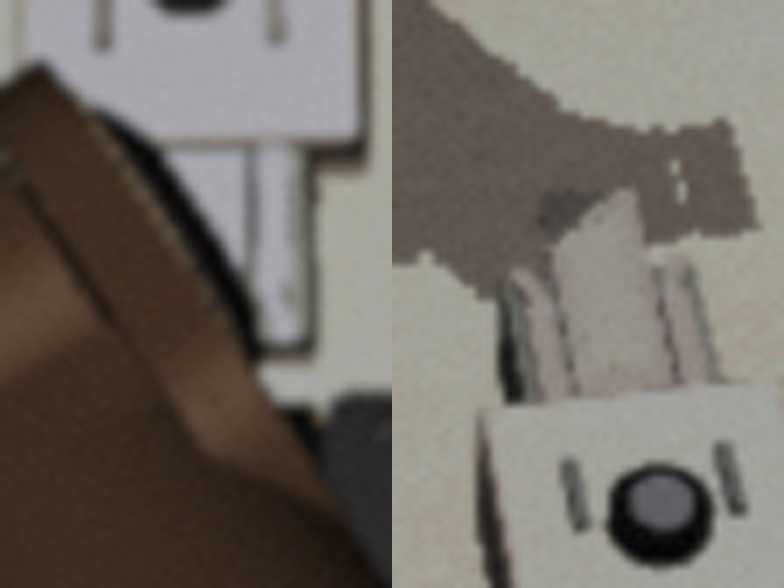

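The plate lies between the guides up to the housing, but the arm still hides part of it. I'll move the arm aside for one clear check of the seating.

```bash
python3 - <<'E'
from h import *
from bench import ctrl,optics
ctrl.move_pose([.42,-.02,.28],quat(np.pi/2))
c=optics.capture('top'); s=optics.capture('scene')
print(ctrl.read_clock())
print('plate z inner,outer',zs(c,range(235,240),range(222,228)),zs(c,range(235,240),range(250,256)),'bed/guide')
A=[cv2.resize(x['image'][v0:v0+84,u0:u0+56,::-1],(392,588),interpolation=cv2.INTER_CUBIC) for x,u0,v0 in((c,210,198),(s,282,150))]
cv2.imwrite('pics/k.png',np.hstack(A)); np.savez('cap_k',**{k:np.asarray(v) for k,v in c.items()})
E
```

```text
48.7167
plate z inner,outer [0.5492 0.183  0.0616] [0.4804 0.1843 0.0605] bed/guide
```

View pics/k.png

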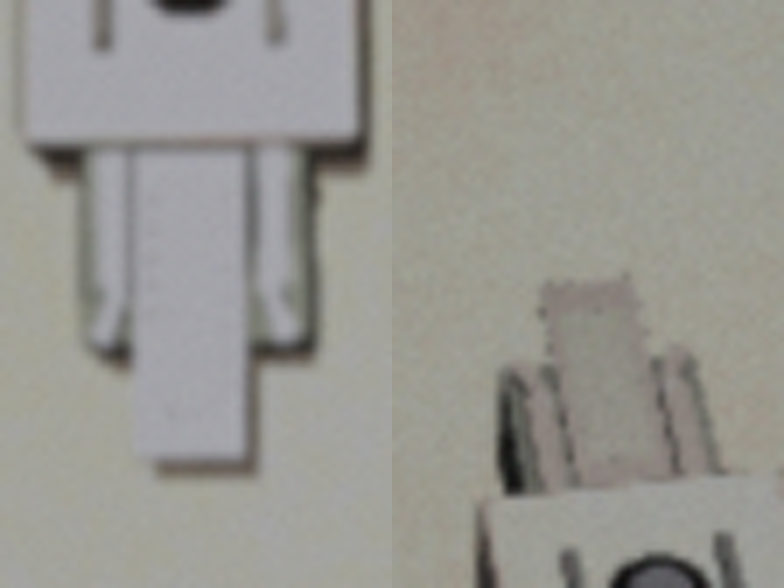

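The top view shows the plate from the stop (row ~147) to its outer end (row 460). That is about 109–110 mm at the image scale, and the overhang past the bed edge (row 347) is about 40 mm, so it is home, flat and between the guides.

```bash
python3 - <<'E'
from bench import order,ctrl
print(order.close_job(),ctrl.read_clock())
E
```

```text
the job is handed in; nothing more can be done
the job is handed in; nothing more can be done
```

The carrier is in the reader dock, home against the stop and lying between the guides, with the gripper clear. I handed the job in at about 49 s.

- **Drag:** I slid the carrier out along the lane under about 5 to 8 N of fingertip pressure. It was briefly at about 5 N at the first step, just under the 6 N you asked for. It ended with about 40 mm overhanging the warmer's edge.
- **Transfer:** I gripped the overhanging end by its sides, lifted it, set it down on the dock bed and slid it in, other end first. Contact showed at the stop with 3 to 5 N. No force reading I took passed about 9 N. I read forces only between moves, so a brief peak could have been missed.
- **What went wrong and was mended:** on touching down in the dock the carrier pitched about 4.5° in the pads, with its inner end raised. I pitched the tool to lay it flat again before letting go. The slope then measured about 0.15°, which is within measurement noise.
- **Last checks:**
  - In the top view the carrier reaches the stop with about 40 mm overhang and lies between the guides.
  - Heights at its two ends were 61.6 and 60.5 mm, a difference about the size of the depth noise.
  - I did not re-measure the bottle, dish and box at the end. The arm was kept clear of them.

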